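Shut the snap covers and flag the one that will not hold

ROBOT

A 6-joint arm with a two-finger parallel gripper is mounted at the origin on a cart in front of the work surface, level with it; the furniture and walls round the work are solid. World frame = base frame: x ahead of the robot, y to its left, z up, the work surface at z = 0. Lengths are in mm, angles in rad, forces in N, time in s.
With the tool pointing down it reaches from about 300 to 775 mm from the base axis. Payload 14.6 kg.
Tool frame: the origin (TCP) lies at the very end of the fingers, on their centre line; the grasp point (between the pads) lies 19 mm behind it (grip_point_offset is the distance from the TCP to the grasp point, in mm); z points along the fingers, y is the line along which they close (so a half turn about z gives the same grasp; the last joint's range is limited). The gripper opens to 94 mm and grips with 3 to 60 N. Pads are 16 mm wide; open, the fingers measure 119 mm over their backs; the gripper's body (75 mm by 177 mm) begins 78 mm behind the grasp point.
Start: joints at [-1.362, 0.3, 1.521, -0, 1.321, -0.067], TCP at [149.767, -529.206, 205.446] pointing down, gripper open.
Joint ranges: [-3.03, 3.03], [-0.79, 2.21], [0.23, 2.52], [-1.04, 4.18], [0, 3.07], [-2.55, 2.55]. Speed limits (rad/s): [2.22, 2.22, 2.57, 3.14, 3.14, 3.14].

INTERFACE

Orientations are given as [roll, pitch, yaw] about the fixed x, y, z axes, in that order (R = Rz(yaw) Ry(pitch) Rx(roll)).
In Python, from cell import read_state, camera, camera_info, sign_off, grip_point_offset gives the robot as it stands.
- The arm moves only by the shell command python3 -m handwheel 'ROWS' [FORCE]. ROWS is text: rows parted by semicolons, each of 5 numbers parted by spaces: the shift along the world's x, y, z in units of 40 mm (1.0 is 40 mm), then the turn about the world's z in units of 5 degrees (1.0 is 5 degrees), then the closure, from 0 (fully open) to 1 (shut). In form: dx dy dz yaw gripper; .... A call has 1 to 12 rows; each row shifts and turns the commanded pose from where the row before left it; what a row does not reach is not made up. A row lasts 1/12 s, in which the tool goes at most 41.7 mm and 7.16 degrees, less where a joint would pass 70% of its speed; a pose out of reach is approached as far as the arm can. A call is refused whole if a number of a shift passes 1 or a number of a turn 1, either way. A call with a gripper value outside its range is refused whole. The fingers move at their own pace and stop on an object; FORCE is the grip in N (left out, the last holds). Time passes only in rows, so rows that do not move let the fingers close. It gives the time, the measured TCP pose, the force, the opening and the grip force at its end, in the units of the state.
- read_state(): the state, without advancing time (a new reading comes with each control period).
- camera(name): name is "side" or "top"; returns (picture, depth): 384x512x3 uint8, red, green, blue; 384x512 float32, mm along the optical axis (not along the pixel's ray), 0 where there is no reading.
- camera_info(name): a dict with "intrinsics" (3x3 intrinsics, pixels), "k1" (the pictures are not rectified: a ray, as slopes to the right and down, at radius r is drawn at 1 + k1 r^2 times it, then the intrinsics apply), "world_from_camera" (4x4, takes a point from camera to world coordinates). Camera axes: x right, y down, z forward; pixel columns grow to the right and rows downward; lengths in mm; the calibration is good to about 2 mm. A picture is of the moment at which its call begins. camera_info takes no time and is no camera call.
- sign_off(): hands the job in; it is judged then, once.
The state is a dict: "clock": time; "joints": joint angles; "qd": joint speeds; "effort": joint torques, N m; "eef_pos": TCP position; "eef_rot": TCP orientation; "wrist_force": force on the tool from outside, world axes, zero at the start; "moment": the same for the moment, N m; "finger_gap": finger opening in mm; "finger_force": force on a finger pad.
Only numpy, scipy, OpenCV 4.12 (cv2) and the standard library are available. Lean on these libraries where they do the work, as an engineer would, in place of code of your own. Each camera call takes 0.05 s, during which the arm holds its last target. There are 200 camera calls.

TASK

Press the covers of the terminal strip down, firmly but without forcing them, until they click and stay shut by themselves. One of the three has a worn catch and springs back up when let go: leave it open and stand the red flag upright in the middle of the round spot in front of it. Do not disturb the jar, the tape measure or the black-capped marker.

Things in the scene. Friction and masses are not known exactly. Their poses are not given: they have to be found in the camera images.
- strip: Grey terminal strip fixed to the worktop: plinth 190 x 215 mm, its flat top 26 mm above this origin (14 to 26 mm over the worktop). Three black housings in a row at strip y = +66, 0, -66 mm, rim 54 mm above the origin, each with a white hinged cover. Strip x points from the spots to the hinges, z up; hinge axes along strip y at x = +60.5, z = 54 mm. Which catch is worn varies and cannot be seen.
- cover_1 (a joint): Hinge angle of the cover at strip y = +66 mm, rad: 0 shut (a hard stop lies just below), 0.45 fully open. A light spring (under 1 N at the tab) lifts it to about 0.32. At about 0.13 it meets its catch: a sound one resists with 7 to 10 N at the tab, then clicks (the force drops) and holds it at 0.00 to 0.01. Let go before the click, the cover springs up again.
- cover_2 (a joint): The same for the middle cover (strip y = 0). All three covers look and work alike, but for the worn catch: that one resists hardly at all (1 N or less), and its cover can be pressed down to 0 but springs back to about 0.32 when let go.
- cover_3 (a joint): The same for the cover at strip y = -66 mm.
- tab_1 (a point): Middle of the top of the blue press tab (18 x 30 mm, 4 mm thick) at the free edge of cover 1, 88 mm from the hinge axis; moves with the cover. Shut, it is at strip x = -27.5 mm, 60 mm above the strip's origin. The white plate behind it, 47 mm wide, has its top level with the tab's. Pressing a cover with more than 60 N is forcing it.
- tab_2 (a point): The same on cover 2 (middle).
- tab_3 (a point): The same on cover 3.
- spot_1 (a point): Centre of the round dark spot (32 mm, with a thin white ring) on the plinth's top in front of cover 1, at strip x = -85 mm, 26 mm above the strip's origin. Flat, no hole.
- spot_2 (a point): Centre of the round dark spot (32 mm, with a thin white ring) on the plinth's top in front of cover 2, at strip x = -85 mm, 26 mm above the strip's origin. Flat, no hole.
- spot_3 (a point): Centre of the round dark spot (32 mm, with a thin white ring) on the plinth's top in front of cover 3, at strip x = -85 mm, 26 mm above the strip's origin. Flat, no hole.
- flag: Red fault flag, loose, 50 g, 52 mm tall: a round foot 30 mm across and 7 mm thick, a stem 10 mm thick, and a block head from 30 to 52 mm above the foot's underside, 12 mm along its own x by 24 mm along its own y. Origin at the centre of the foot's underside, z up. It stands upright on the worktop, right of the strip.
- jar_b: Jar with blue label and white lid, 48 mm wide, 66 mm tall, standing on the worktop to the left; to be left alone. Origin at the centre of its underside.
- tape_measure: Blue tape measure, 36 x 74 x 63 mm, on the worktop at the left; to be left alone. Origin at the centre of its underside.
- marker_black: White marker pen with black cap, 131 mm long, lying at the right edge of the worktop; to be left alone. Origin under its middle.

How it is judged:
By the outcome, as a careful person would: the job done as asked, in the order asked, and still so for the second after the job is handed in, with the robot touching nothing.
It also fails if it takes over 61 s, if anything falls off the work surface, if the arm or the gripper's body presses on something with over 40 N, if the wrist force passes 120 N, or if a joint passes its speed limit or range.

## Working session

There is one attempt and no reset: what is moved stays moved. The work goes in short steps, Python scripts to look and compute and a shell command to move; the robot and the scene stay as the last step left them, time stands still between calls to the robot, and variables do not carry over. Pictures are saved under pics/ and viewed, at most 10 in all, crops included, and the job is handed in when it is done.

```bash
ls; mkdir -p pics
python3 - <<'E'
from cell import *
import cv2,numpy as np
print(read_state(), grip_point_offset)
for n in("top","side"):
    p,d=camera(n); i=camera_info(n); print(n,i)
    cv2.imwrite(f"pics/{n}0.png",p[:,:,::-1]); np.savez(f"pics/{n}0.npz",p=p,d=d)
E
```

```text
pics
{'clock': 0.0, 'joints': array([-1.36160350e+00,  3.00492176e-01,  1.52157427e+00, -1.16142570e-05,
        1.32070311e+00, -6.65738990e-02]), 'qd': array([ 0.00032028,  0.00079257,  0.00029961,  0.00063116, -0.00094471,
       -0.00014624]), 'effort': array([ 1.31868161e-03, -5.31810594e+01, -3.52733767e+01,  7.09147705e-02,
        2.44433549e-02, -5.65753635e-05]), 'eef_pos': array([ 149.71021295, -528.96035557,  204.87765252]), 'eef_rot': array([-3.14041761e+00, -6.70683846e-05,  2.75769569e-01]), 'wrist_force': array([ 1.16459599, -0.73198568,  0.34120693]), 'moment': array([-0.05003574,  0.04754387, -0.0246257 ]), 'finger_force': 0.0, 'finger_gap': 94.19678126151368} 18.8
top {'intrinsics': array([[446.90697776,   0.        , 260.53246698],
       [  0.        , 446.90697776, 191.13105209],
       [  0.        ,   0.        ,   1.        ]]), 'k1': 0.05352074079027647, 'world_from_camera': array([[-6.49208032e-03, -9.91875488e-01,  1.27046724e-01,
         3.38570937e+02],
       [-9.99962292e-01,  5.70655073e-03, -6.54599904e-03,
        -2.94578458e+01],
       [ 5.76781741e-03, -1.27084430e-01, -9.91875133e-01,
         1.39371114e+03],
       [ 0.00000000e+00,  0.00000000e+00,  0.00000000e+00,
         1.00000000e+00]])}
side {'intrinsics': array([[464.11958383,   0.        , 246.30402234],
       [  0.        , 464.11958383, 187.67830536],
       [  0.        ,   0.        ,   1.        ]]), 'k1': 0.044543226070706425, 'world_from_camera': array([[ 9.99895320e-01,  4.25935523e-03,  1.38277815e-02,
         5.05363905e+02],
       [-7.43678832e-03, -6.68499161e-01,  7.43675713e-01,
        -1.13068307e+03],
       [ 1.24114393e-02, -7.43700699e-01, -6.68397506e-01,
         1.06919138e+03],
       [ 0.00000000e+00,  0.00000000e+00,  0.00000000e+00,
         1.00000000e+00]])}
```

View pics/top0.png

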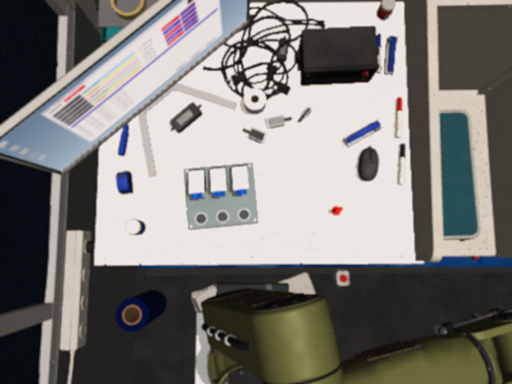

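View pics/side0.png

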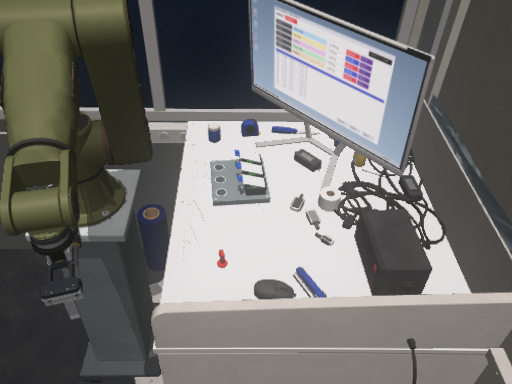

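The top view shows the strip at about (185–257, 163–230), the spots near (202,218), (222,216) and (243,214), and the flag at (336,210). In the side view the flag is at (222,258) and the three open covers with blue tabs are near (240,155–190).

```bash
cat > h.py <<'E'
import numpy as np, cv2
from cell import *
def ray(n,uv):
    i=camera_info(n);K=i["intrinsics"];T=i["world_from_camera"]
    uv=np.atleast_2d(np.array(uv,float))
    p=cv2.undistortPoints(uv[:,None],K,np.array([i["k1"],0,0,0,0.]))[:,0]
    d=np.c_[p,np.ones(len(p))]@T[:3,:3].T
    return T[:3,3],d
def onz(n,uv,z):
    o,d=ray(n,uv); return o+d*((z-o[2])/d[:,2])[:,None]
def cloud(n,D):
    v,u=np.mgrid[:384,:512]; o,d=ray(n,np.c_[u.ravel(),v.ravel()])
    return (o+d*D.reshape(-1,1)).reshape(384,512,3)
def cents(m,amin=3):
    k,l,s,c=cv2.connectedComponentsWithStats(m.astype(np.uint8))
    return [(c[j].round(1),s[j][4]) for j in range(1,k) if s[j][4]>=amin]
def masks(p):
    h=cv2.cvtColor(p,cv2.COLOR_RGB2HSV); H,S,V=h[...,0],h[...,1],h[...,2]
    return ((H<8)|(H>172))&(S>140)&(V>90), (H>100)&(H<128)&(S>140)&(V>60)
E
python3 - <<'E'
from h import *
for n in("top","side"):
    z=np.load(f"pics/{n}0.npz");p,D=z["p"],z["d"];C=cloud(n,D)
    r,b=masks(p)
    for nm,m in(("red",r),("blue",b)):
        for c,a in cents(m):
            u,v=c.round().astype(int); w=C[v,u].round(0)
            if 300<w[0]<800 and -400<w[1]<350 and w[2]<300: print(n,nm,c,a,w)
    if n=="top":
        print("table z",np.median(C[240:255,270:320,2]),"plinth",np.median(C[222:227,195:250,2]), "dark strip")
        M=(p[...,2].astype(int)<110)&(p[...,0]<90); M[:, :185]=0;M[:,258:]=0;M[:205]=0;M[:235]
        for c,a in cents(M[:232],8): print("spot",c,a)
        ys,xs=np.nonzero(r[200:220,325:345]); print("flag px",list(zip(xs+325,ys+200)))
        # plinth outline: anything 8..40 mm high
        H=((C[...,2]>12)&(C[...,2]<120)).astype(np.uint8);H[:,:175]=0;H[:,268:]=0;H[:155]=0;H[240:]=0
        cn=max(cv2.findContours(H,0,2)[0],key=cv2.contourArea);print(cv2.minAreaRect(cn),cv2.boxPoints(cv2.minAreaRect(cn)))
        print("max z near strip/mon",[ (x,y,int(np.max(C[...,2][(abs(C[...,0]-x)<40)&(abs(C[...,1]-y)<40)],initial=0))) for x in(400,500,600) for y in(0,100,200,300)])
E
python3 - <<'E'
import cv2
a=cv2.imread('pics/top0.png');b=cv2.imread('pics/side0.png')
import numpy as np
f=lambda i,x,y,w,h:cv2.resize(i[y:y+h,x:x+w],(400,300),interpolation=cv2.INTER_CUBIC)
cv2.imwrite('pics/crop.png',np.vstack([np.hstack([f(a,175,155,100,75),f(b,195,140,90,68)]),np.hstack([f(a,320,198,32,24),f(b,206,244,32,24)])]))
E
```

```text
top red [336.1 210.2] 57 [ 452. -265.   54.]
top blue [362.9 131.4] 164 [ 699. -358.   38.]
top blue [240.5 191.9] 43 [503.  22.  89.]
top blue [196.3 195.8] 47 [493. 152.  83.]
top blue [218.3 193.8] 44 [499.  88.  82.]
top blue [142.  227.9] 14 [402. 316.  49.]
table z 0.8724629921123324 plinth 19.63589592554945 dark strip
spot [243.5 214.2] 38
spot [222.  216.2] 38
spot [200.6 218.1] 41
flag px [(np.int64(334), np.int64(207)), (np.int64(335), np.int64(207)), (np.int64(336), np.int64(207)), (np.int64(337), np.int64(207)), (np.int64(338), np.int64(207)), (np.int64(333), np.int64(208)), (np.int64(334), np.int64(208)), (np.int64(335), np.int64(208)), (np.int64(336), np.int64(208)), (np.int64(337), np.int64(208)), (np.int64(338), np.int64(208)), (np.int64(339), np.int64(208)), (np.int64(340), np.int64(208)), (np.int64(341), np.int64(208)), (np.int64(333), np.int64(209)), (np.int64(334), np.int64(209)), (np.int64(335), np.int64(209)), (np.int64(336), np.int64(209)), (np.int64(337), np.int64(209)), (np.int64(338), np.int64(209)), (np.int64(339), np.int64(209)), (np.int64(340), np.int64(2
[... 1050 characters left out ...]
nt64(214)), (np.int64(336), np.int64(214)), (np.int64(337), np.int64(214))]
((220.1636199951172, 196.07843017578125), (60.92036819458008, 70.00552368164062), 84.64418029785156) [[182.4705  169.0184 ]
 [252.1704  162.48404]
 [257.85675 223.13846]
 [188.15685 229.67282]]
max z near strip/mon [(400, 0, 29), (400, 100, 27), (400, 200, 26), (400, 300, 73), (500, 0, 89), (500, 100, 87), (500, 200, 87), (500, 300, 7), (600, 0, 68), (600, 100, 71), (600, 200, 62), (600, 300, 16)]
side red [221.4 253.1] 14 [ 453. -277.   53.]
side red [221.  263.9] 28 [ 452. -281.    9.]
side blue [236.3 153. ] 10 [491. 146.  83.]
side blue [237.9 164.8] 16 [499.  79.  84.]
side blue [239.2 177.9] 16 [502.  15.  82.]
```

View pics/crop.png

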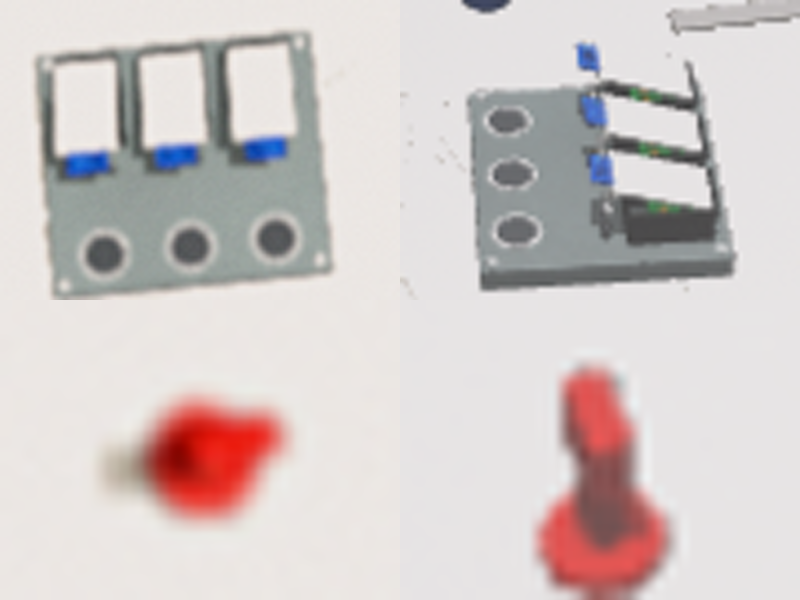

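The crop shows all three spots and blue tabs clearly. The flag's head runs up-right in the top view, so its long axis is roughly along world −y with a little +x.

```bash
cat >> h.py <<'E'
def tri(ua,ub):
    (o1,d1),(o2,d2)=ray("top",ua),ray("side",ub); d1,d2=d1[0]/np.linalg.norm(d1),d2[0]/np.linalg.norm(d2)
    s,t=np.linalg.lstsq(np.c_[d1,-d2],o2-o1,rcond=None)[0]; a,b=o1+s*d1,o2+t*d2
    return (a+b)/2,np.linalg.norm(a-b)
E
python3 - <<'E'
from h import *
zt=np.load("pics/top0.npz");zs=np.load("pics/side0.npz")
# spots in side view: dark pixels on plinth
p=zs["p"].astype(int);C=cloud("side",zs["d"])
M=(p.max(2)<75)&(abs(C[...,2]-19)<9)&(C[...,0]<460)&(C[...,0]>380)
ss=sorted([c for c,a in cents(M,12)],key=lambda c:c[1]);print("side spots",ss)
ts=[(200.6,218.1),(222.,216.2),(243.5,214.2)]
for z in(19,):
    a=onz("top",ts,z);print("top",a.round(1))
    if len(ss)==3:
        b=onz("side",ss,z);print("side",b.round(1));print([(x.round(1),e.round(1)) for x,e in (tri(i,j) for i,j in zip(ts,ss))])
        m=(a+b)/2; v=m[0]-m[2];yaw=np.arctan2(-v[0],v[1]);print("yaw deg",np.degrees(yaw),"len",np.linalg.norm(v))
        X=np.array([np.cos(yaw),np.sin(yaw)]);c=m[:,:2].mean(0);Y=np.array([-X[1],X[0]])
        for k in(1,0,-1): print("spot",(c+66*k*Y).round(1),"tab shut",(c+57.5*X+66*k*Y).round(1),"tab open",(c+(57.5+88*(1-np.cos(.32))-6*np.sin(.32))*X+66*k*Y).round(1))
for t,s in zip([(196.3,195.8),(218.3,193.8),(240.5,191.9)],[(236.3,153.),(237.9,164.8),(239.2,177.9)]): x,e=tri(t,s);print("tab tri",x.round(1),e.round(1))
for n,z in(("top",zt),("side",zs)):
    C=cloud(n,z["d"]);k=(abs(C[...,0]-452)<30)&(abs(C[...,1]+275)<30)
    for lo,hi in((4,14),(40,70)):
        P=C[k&masks(z["p"])[0]&(C[...,2]>lo)&(C[...,2]<hi)]
        if len(P)>3:
            w,V=np.linalg.eigh(np.cov(P[:,:2].T)); print(n,lo,len(P),P.mean(0).round(1),P.min(0).round(0),P.max(0).round(0),w.round(1),V[:,1].round(2))
E
```

```text
side spots [array([220.8,  96. ])]
top [[432.2 146.1  19. ]
 [437.6  80.5  19. ]
 [443.3  14.4  19. ]]
tab tri [493.3 151.7  78.8] 1.8
tab tri [499.   86.9  78.7] 1.4
tab tri [504.1  21.2  77.1] 2.3
top 4 24 [ 454.6 -268.9    9.7] [ 443. -281.    5.] [ 465. -260.   13.] [44.3 64.3] [-1.   -0.05]
top 40 28 [ 452.7 -268.9   51.9] [ 446. -279.   42.] [ 458. -260.   57.] [10.  41.2] [-0.31  0.95]
side 4 27 [ 451.8 -278.8    7.4] [ 443. -288.    4.] [ 466. -268.   12.] [26.3 56.3] [-0.95  0.32]
side 40 14 [ 453.8 -276.7   52.3] [ 450. -284.   48.] [ 458. -270.   58.] [ 4.2 20.9] [-0.51  0.86]
```

Spots at z = 19 come out 66 mm apart, as specified, with strip yaw about 4.8°. That puts the shut tabs at (489.5,151), (495,85) and (500.5,19). The triangulated open tabs agree, at z ≈ 79. The flag is near (453,−271) with yaw about 18°. I'll go to cover 3 first.

```bash
python3 -m handwheel '0.5 0.8 0 0 1;0.5 0.8 0 0 1;0.5 0.8 0 0 1;0.5 0.8 0 0 1;0.5 0.8 0 0 1;0.5 0.8 0 0 1;0.5 0.8 0 0 1;0.5 0.8 0 0 1;0.5 0.8 0 0 1;0.5 0.8 0 0 1;0.5 0.8 0 0 1;0.5 0.8 0 0 1' 40
```

```text
clock: 1.1
eef_pos: [390.3, -143.4, 205.5]
eef_rot: [3.142, -0.0, 0.276]
wrist_force: [0.9, 0.4, -0.3]
finger_gap: 17.3
finger_force: 0.0
```

```bash
python3 -m handwheel '0.5 0.8 0 0 1;0.5 0.8 0 0 1;0.5 0.8 0 0 1;0.5 0.8 0 0 1;0.5 0.8 -0.4 0 1;0.1 0 -0.8 0 1;0 0 -0.8 0 1;0 0 0 0 1;0 0 0 0 1'
```

```text
clock: 1.85
eef_pos: [493.1, 14.8, 125.0]
eef_rot: [-3.141, 0.003, 0.276]
wrist_force: [0.0, -0.1, 0.8]
finger_gap: 0.7
finger_force: 0.0
```

```bash
python3 -m handwheel '0.17 0.1 -0.6 0 1;0 0 -0.4 0 1;0 0 -0.2 0 1;0 0 -0.2 0 1;0 0 -0.1 0 1;0 0 0 0 1'; python3 -m handwheel '0 0 -0.05 0 1;0 0 -0.05 0 1;0 0 0 0 1'; python3 -m handwheel '0 0 -0.05 0 1;0 0 0 0 1';python3 -m handwheel '0 0 -0.05 0 1;0 0 0 0 1'
```

```text
clock: 2.35
eef_pos: [500.8, 18.5, 65.9]
eef_rot: [3.141, -0.0, 0.275]
wrist_force: [-0.1, -0.5, 0.5]
finger_gap: 0.5
finger_force: 0.1
clock: 2.6
eef_pos: [500.7, 18.8, 61.7]
eef_rot: [3.141, -0.0, 0.276]
wrist_force: [-0.3, 0.4, -0.4]
finger_gap: 0.6
finger_force: 0.1
clock: 2.77
eef_pos: [500.6, 18.8, 59.4]
eef_rot: [3.142, -0.0, 0.276]
wrist_force: [0.4, -0.0, -0.4]
finger_gap: 0.7
finger_force: 0.1
clock: 2.93
eef_pos: [500.5, 18.8, 57.2]
eef_rot: [-3.142, 0.0, 0.276]
wrist_force: [-0.2, -0.2, 0.3]
finger_gap: 0.7
finger_force: 0.1
```

```bash
for i in 1; do python3 -m handwheel '0 0 -0.04 0 1;0 0 0 0 1'|grep -E 'pos|wrist'; python3 -m handwheel '0 0 -0.04 0 1;0 0 0 0 1'|grep -E 'pos|wrist'; python3 -m handwheel '0 0 -0.03 0 1;0 0 0 0 1'|grep -E 'pos|wrist'; done
python3 - <<'E'
from h import *
p,_=camera("side");q,_=camera("top")
f=lambda i,x,y:cv2.resize(i[y:y+68,x:x+90],(400,300),interpolation=cv2.INTER_CUBIC)
cv2.imwrite("pics/press3.png",np.hstack([f(p,195,140),f(q,180,158)])[:,:,::-1])
E
```

```text
eef_pos: [500.5, 18.8, 55.6]
wrist_force: [0.6, -0.2, -0.1]
eef_pos: [500.5, 18.8, 54.0]
wrist_force: [0.9, 0.9, 0.5]
eef_pos: [500.6, 18.8, 53.2]
wrist_force: [-2.1, -0.2, 5.2]
```

View pics/press3.png

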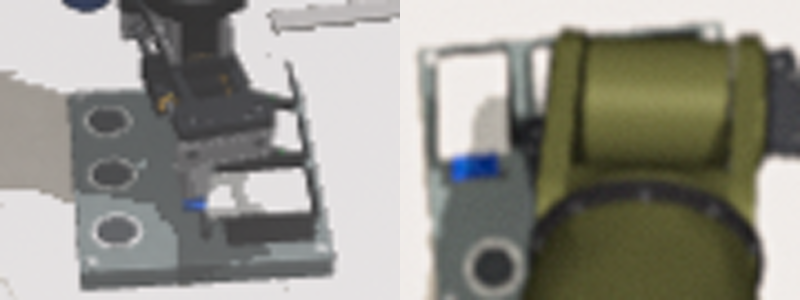

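The side crop shows the fingertips on cover 3's blue tab (about (195,205)), with the cover nearly flat. Contact has just begun at z = 53, so I'll carry on in 1 mm steps.

```bash
for i in 1; do python3 -m handwheel '0 0 -0.02 0 1;0 0 0 0 1'|grep -E 'pos|wrist'; python3 -m handwheel '0 0 -0.02 0 1;0 0 0 0 1'|grep -E 'pos|wrist'; done
```

```text
eef_pos: [500.7, 18.8, 53.0]
wrist_force: [-5.6, -0.5, 12.1]
eef_pos: [500.8, 18.7, 52.7]
wrist_force: [-9.1, -0.2, 22.3]
```

22 N with no further travel means the hard stop, reached without feeling a catch. I'll release it and see whether it springs up.

```bash
python3 -m handwheel '0 0 0.5 0 1;0 0 0.6 0 1;0 0.8 0.4 0 1;-0.14 0.82 0 0 1;0 0 0 0 1;0 0 0 0 1'
python3 - <<'E'
from h import *
p,_=camera("side");q,_=camera("top")
f=lambda i,x,y:cv2.resize(i[y:y+68,x:x+90],(400,300),interpolation=cv2.INTER_CUBIC)
cv2.imwrite("pics/rel3.png",np.hstack([f(p,195,140),f(q,180,158)])[:,:,::-1])
for n,i in(("side",p),("top",q)): print(n,[(c,a) for c,a in cents(masks(i)[1]) if 185<c[0]<265 and 145<c[1]<205])
E
```

```text
clock: 4.37
eef_pos: [494.7, 84.6, 111.4]
eef_rot: [3.142, -0.0, 0.278]
wrist_force: [0.0, -0.5, 0.2]
finger_gap: 0.4
finger_force: 0.0
side [(array([238.5, 165.5]), np.int32(4)), (array([239.5, 176.9]), np.int32(17))]
top []
```

View pics/rel3.png

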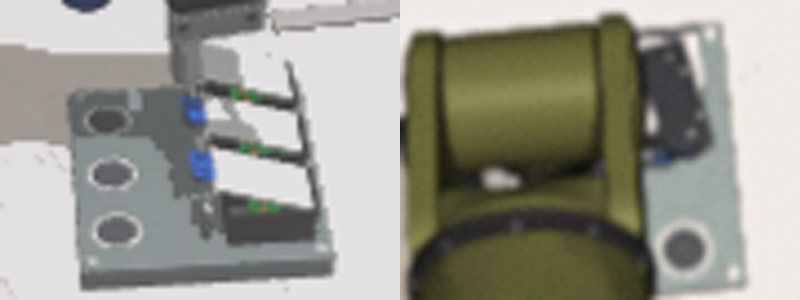

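In the side crop, cover 3's tab at (200,165) is back at its open position (pixel 239.5,176.9, as at the start), so cover 3 is the worn one. Next is cover 2, where the arm already stands.

```bash
python3 -m handwheel '0 0 -0.6 0 1;0 0 -0.3 0 1;0 0 -0.15 0 1;0 0 0 0 1'|grep -E 'pos|wrist'; for i in 1;do python3 -m handwheel '0 0 -0.05 0 1;0 0 0 0 1'|grep -E 'pos|wrist'; python3 -m handwheel '0 0 -0.04 0 1;0 0 0 0 1'|grep -E 'pos|wrist'; python3 -m handwheel '0 0 -0.04 0 1;0 0 0 0 1'|grep -E 'pos|wrist';python3 -m handwheel '0 0 -0.04 0 1;0 0 0 0 1'|grep -E 'pos|wrist'; done
```

```text
eef_pos: [494.4, 82.7, 68.1]
wrist_force: [-0.3, 0.1, 0.2]
eef_pos: [495.3, 83.3, 67.8]
wrist_force: [-0.2, 0.3, 1.1]
eef_pos: [495.4, 83.5, 66.3]
wrist_force: [-0.3, -0.4, 3.1]
eef_pos: [495.2, 83.5, 64.8]
wrist_force: [-1.1, -1.0, 7.7]
eef_pos: [495.0, 83.5, 63.1]
wrist_force: [-2.9, -1.3, 6.2]
```

```bash
for i in 1;do python3 -m handwheel '0 0 -0.05 0 1;0 0 0 0 1'|grep -E 'pos|wrist'; python3 -m handwheel '0 0 -0.05 0 1;0 0 0 0 1'|grep -E 'pos|wrist'; python3 -m handwheel '0 0 -0.05 0 1;0 0 0 0 1'|grep -E 'pos|wrist';python3 -m handwheel '0 0 -0.04 0 1;0 0 0 0 1'|grep -E 'pos|wrist'; done
```

```text
eef_pos: [494.9, 83.6, 60.6]
wrist_force: [-0.3, 0.3, -1.2]
eef_pos: [494.9, 83.6, 58.4]
wrist_force: [0.5, 0.2, -0.3]
eef_pos: [494.8, 83.6, 56.3]
wrist_force: [-0.2, 0.8, 0.2]
eef_pos: [494.9, 83.6, 54.8]
wrist_force: [0.2, 0.7, -1.2]
```

```bash
for i in 1;do python3 -m handwheel '0 0 -0.04 0 1;0 0 0 0 1'|grep -E 'pos|wrist'; python3 -m handwheel '0 0 -0.02 0 1;0 0 0 0 1'|grep -E 'pos|wrist'; python3 -m handwheel '0 0 -0.02 0 1;0 0 0 0 1'|grep -E 'pos|wrist'; done
```

```text
eef_pos: [495.0, 83.6, 53.4]
wrist_force: [-0.6, -0.2, 1.4]
eef_pos: [495.1, 83.6, 53.1]
wrist_force: [-3.2, -0.0, 8.2]
eef_pos: [495.1, 83.6, 52.9]
wrist_force: [-6.0, -1.2, 16.2]
```

```bash
python3 -m handwheel '0 0 0.5 0 1;0 0 0.6 0 1;0 0.8 0.4 0 1;-0.14 0.87 0 0 1;0 0 0 0 1;0 0 -0.6 0 1;0 0 -0.3 0 1;0 0 -0.15 0 1;0 0 0 0 1'|grep -E 'pos|wrist'; for i in 1;do python3 -m handwheel '0 0 -0.05 0 1;0 0 0 0 1'|grep -E 'pos|wrist'; python3 -m handwheel '0 0 -0.04 0 1;0 0 0 0 1'|grep -E 'pos|wrist'; python3 -m handwheel '0 0 -0.04 0 1;0 0 0 0 1'|grep -E 'pos|wrist';python3 -m handwheel '0 0 -0.04 0 1;0 0 0 0 1'|grep -E 'pos|wrist'; done
```

```text
eef_pos: [488.7, 150.0, 68.6]
wrist_force: [-0.4, 0.2, 0.4]
eef_pos: [489.7, 150.2, 68.3]
wrist_force: [-0.1, -0.1, 0.3]
eef_pos: [489.7, 150.4, 66.7]
wrist_force: [-0.6, -0.2, 1.7]
eef_pos: [489.7, 150.4, 65.2]
wrist_force: [-2.0, -0.1, 7.8]
eef_pos: [489.5, 150.4, 63.6]
wrist_force: [-3.4, -0.9, 8.5]
```

```bash
for i in 1;do python3 -m handwheel '0 0 -0.05 0 1;0 0 0 0 1'|grep -E 'pos|wrist'; python3 -m handwheel '0 0 -0.05 0 1;0 0 0 0 1'|grep -E 'pos|wrist'; python3 -m handwheel '0 0 -0.07 0 1;0 0 0 0 1'|grep -E 'pos|wrist';python3 -m handwheel '0 0 -0.06 0 1;0 0 0 0 1'|grep -E 'pos|wrist';python3 -m handwheel '0 0 -0.02 0 1;0 0 0 0 1'|grep -E 'pos|wrist'; python3 -m handwheel '0 0 -0.02 0 1;0 0 0 0 1'|grep -E 'pos|wrist'; done
```

```text
eef_pos: [489.2, 150.4, 61.2]
wrist_force: [-2.4, -0.5, 1.3]
eef_pos: [489.3, 150.4, 58.8]
wrist_force: [0.3, -0.1, 0.3]
eef_pos: [489.2, 150.3, 55.7]
wrist_force: [-0.8, 0.0, -0.3]
eef_pos: [489.3, 150.4, 53.5]
wrist_force: [0.1, -0.0, 0.7]
eef_pos: [489.4, 150.4, 53.3]
wrist_force: [-1.5, 0.0, 3.9]
eef_pos: [489.5, 150.5, 53.0]
wrist_force: [-6.1, -1.5, 11.5]
```

Both sound covers clicked. On to the flag.

```bash
python3 -m handwheel '0 0 0.9 0 1;0 0 1 0 1;0 -0.5 0 0 1;-0.1 -0.95 0 0 0.5;-0.1 -0.95 0 0 0.5;-0.1 -0.95 0 0 0.5;-0.1 -0.95 0 0 0.5;-0.1 -0.95 0 0 0.5;-0.1 -0.95 0 0 0.5;-0.1 -0.95 0 0 0.5;-0.1 -0.95 0 0 0.5;-0.1 -0.95 0 0 0.5' 15
python3 -m handwheel '0 -0.95 0 0 0.5;0 0 0 0 0.5;0 0 0 0 0.5'
python3 - <<'E'
from h import *
p,_=camera("side");q,_=camera("top")
for n,i in(("side",p),("top",q)): print(n,[(c,a) for c,a in cents(masks(i)[1]) if 185<c[0]<265 and 145<c[1]<205],[(c,a) for c,a in cents(masks(i)[0]) if 200<c[0]<350 and 200<c[1]<280])
z=np.load("pics/top0.npz")
C=cloud("top",z["d"]);k=(abs(C[...,0]-452)<30)&(abs(C[...,1]+275)<30)&masks(z["p"])[0]
for lo,hi,h in((-5,18,7),(40,70,50)):
    v,u=np.nonzero(k&(C[...,2]>lo)&(C[...,2]<hi)); P=onz("top",np.c_[u,v],h);print(h,P.mean(0).round(1),P.min(0).round(),P.max(0).round())
# whole silhouette left/bottom edge = foot; side foot
v,u=np.nonzero(masks(np.load("pics/side0.npz")["p"])[0]);s=(abs(u-221)<15)&(v>257)&(v<275)
P=onz("side",np.c_[u[s],v[s]],4);print("side foot",P.mean(0).round(1),P.min(0).round(),P.max(0).round())
E
```

```text
clock: 10.05
eef_pos: [452.8, -213.5, 128.4]
eef_rot: [3.141, -0.0, 0.276]
wrist_force: [0.2, -0.1, 0.9]
finger_gap: 46.9
finger_force: 0.0
clock: 10.3
eef_pos: [452.9, -250.9, 127.9]
eef_rot: [-3.141, 0.0, 0.273]
wrist_force: [0.5, -0.2, 0.3]
finger_gap: 47.0
finger_force: 0.0
side [(array([234.6, 159. ]), np.int32(18)), (array([238.1, 174.1]), np.int32(38))] [(array([221.7, 264.3]), np.int32(29))]
top [(array([240.4, 191.6]), np.int32(42)), (array([219.5, 196.9]), np.int32(45)), (array([197.4, 198.8]), np.int32(44))] []
7 [ 453.9 -269.6    7. ] [ 443. -282.    7.] [ 465. -260.    7.]
50 [ 452.9 -269.2   50. ] [ 446. -281.   50.] [ 458. -259.   50.]
side foot [ 451.6 -276.3    4. ] [ 443. -284.    4.] [ 466. -266.    4.]
```

The tabs of covers 1 and 2 have moved down, and cover 3 stays up. Descending over the flag.

```bash
python3 -m handwheel '0 -0.53 -0.6 0 0.5;0 0 -0.6 0 0.5;0 0 -0.6 0 0.5;0 0 -0.5 0 0.5;0 0 -0.3 0 0.5;0 0 0 0 0.5'
python3 -m handwheel '0 0 0 0 0.8;0 0 0 0 0.8;0 0 0 0 0.8;0 0 0 0 0.8;0 0 0 0 0.8;0 0 0 0 0.8' 15
python3 - <<'E'
from h import *
p,_=camera("side");q,_=camera("top")
f=lambda i,x,y:cv2.resize(i[y:y+45,x:x+60],(400,300),interpolation=cv2.INTER_CUBIC)
cv2.imwrite("pics/grip.png",np.hstack([f(p,190,230),f(q,306,188)])[:,:,::-1])
E
```

```text
clock: 10.9
eef_pos: [452.7, -269.1, 22.2]
eef_rot: [-3.139, 0.002, 0.277]
wrist_force: [-0.6, -0.5, -0.4]
finger_gap: 47.3
finger_force: 0.0
clock: 11.4
eef_pos: [453.9, -271.1, 25.2]
eef_rot: [3.14, -0.001, 0.276]
wrist_force: [-0.1, 0.1, 6.6]
finger_gap: 24.1
finger_force: 15.0
```

View pics/grip.png

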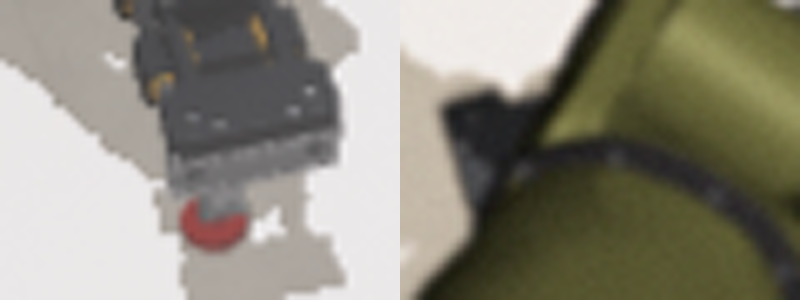

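The flag is held by its head: the gap of 24.1 mm matches the head's 24 mm, and the foot shows at (215,225) under the fingers. I'll lift it and carry it to spot 3 at about (443.3,14.3).

```bash
python3 -m handwheel '0 0 0.3 0 0.8;0 0 0.6 0 0.8;0 0 0.6 0 0.8;-0.03 0.5 0 0 0.8;-0.03 0.8 0 0 0.8;-0.03 0.8 0 0 0.8;-0.03 0.8 0 0 0.8;-0.03 0.8 0 0 0.8;-0.03 0.8 0 0 0.8;-0.03 0.8 0 0 0.8;-0.03 0.8 0 0 0.8;-0.03 0.6 0 0 0.8'
python3 -m handwheel '0 0.2 0 0 0.8;0 0 0 0 0.8;0 0 0 0 0.8'
python3 - <<'E'
from h import *
p,_=camera("side");q,_=camera("top")
f=lambda i,x,y:cv2.resize(i[y:y+60,x:x+80],(400,300),interpolation=cv2.INTER_CUBIC)
cv2.imwrite("pics/carry.png",np.hstack([f(p,190,145),f(q,200,180)])[:,:,::-1])
E
```

```text
clock: 12.5
eef_pos: [442.2, -0.8, 85.1]
eef_rot: [3.141, -0.001, 0.276]
wrist_force: [0.3, -0.6, -0.3]
finger_gap: 23.9
finger_force: 15.0
clock: 12.75
eef_pos: [442.8, 4.8, 84.7]
eef_rot: [3.141, -0.0, 0.277]
wrist_force: [0.0, 0.9, 0.4]
finger_gap: 24.1
finger_force: 15.0
```

View pics/carry.png

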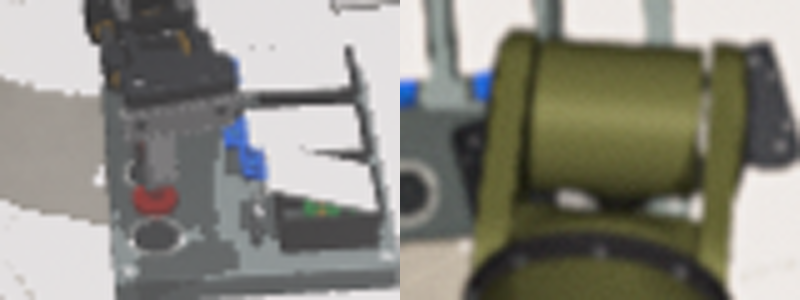

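The flag hangs upright above spot 3. In the side crop the foot is at (155,200) and the spot at (155,235). I need about +9.5 mm in y, then down.

```bash
python3 -m handwheel '0 0.24 0 0 0.8;0 0 -0.3 0 0.8;0 0 -0.3 0 0.8;0 0 -0.25 0 0.8;0 0 -0.1 0 0.8;0 0 0 0 0.8;0 0 0 0 0.8'|grep -E 'pos|wrist'; python3 -m handwheel '0 0 -0.02 0 0.8;0 0 0 0 0.8'|grep -E 'pos|wrist';  python3 -m handwheel '0 0 -0.02 0 0.8;0 0 0 0 0.8'|grep -E 'pos|wrist'
```

```text
eef_pos: [442.7, 14.7, 46.4]
wrist_force: [0.1, -0.1, -0.6]
eef_pos: [442.8, 14.8, 45.8]
wrist_force: [-0.5, 0.6, -0.2]
eef_pos: [442.7, 14.8, 44.8]
wrist_force: [0.6, 0.3, 0.9]
```

```bash
python3 -m handwheel '0 0 -0.015 0 0.8;0 0 0 0 0.8'|grep -E 'pos|wrist';  python3 -m handwheel '0 0 -0.015 0 0.8;0 0 0 0 0.8'|grep -E 'pos|wrist'
```

```text
eef_pos: [442.9, 14.7, 44.7]
wrist_force: [-2.7, -1.4, 8.7]
eef_pos: [443.1, 14.7, 44.5]
wrist_force: [-4.3, -1.4, 15.8]
```

```bash
python3 -m handwheel '0 0 0.025 0 0.8;0 0 0 0 0.8;0 0 0 0 0.7;0 0 0 0 0.6;0 0 0 0 0.5;0 0 0 0 0.5;0 0 0 0 0.5;0 0 0 0 0.5'
python3 -m handwheel '0 0 0.3 0 0.5;0 0 0.7 0 0.5;0 0 0.8 0 0.5;0 -0.8 0.5 0 0.5;0 -0.9 0 0 0.5;0 -0.9 0 0 0.5;0 -0.9 0 0 0.5;0 -0.9 0 0 0.5;0 -0.9 0 0 0.5;0 -0.9 0 0 0.5;0 0 0 0 0.5;0 0 0 0 0.5'
python3 - <<'E'
from h import *
p,_=camera("side");q,D=camera("top")
f=lambda i,x,y,w=80:cv2.resize(i[y:y+w*3//4,x:x+w],(400,300),interpolation=cv2.INTER_CUBIC)
cv2.imwrite("pics/placed.png",np.vstack([np.hstack([f(p,190,145),f(q,180,160)]),np.hstack([f(p,200,165,40),f(q,225,195,40)])])[:,:,::-1])
C=cloud("top",D)
for n,i in(("side",p),("top",q)):
    b=[(c,a) for c,a in cents(masks(i)[1]) if 185<c[0]<265 and 145<c[1]<205]; print(n,b)
v,u=np.nonzero(masks(q)[0]);s=(abs(u-244)<15)&(abs(v-213)<15)
for lo,hi,h in((5,38,26),(52,95,71)):
    k=s&(C[v,u,2]>lo)&(C[v,u,2]<hi);P=onz("top",np.c_[u[k],v[k]],h);print(h,len(P),P.mean(0).round(1),P.min(0).round(),P.max(0).round())
E
```

```text
clock: 14.77
eef_pos: [442.5, 14.8, 44.4]
eef_rot: [-3.142, 0.0, 0.276]
wrist_force: [-0.3, 0.5, -0.1]
finger_gap: 46.9
finger_force: 0.0
clock: 15.77
eef_pos: [442.1, -234.3, 136.0]
eef_rot: [-3.141, 0.0, 0.273]
wrist_force: [0.3, 0.5, -0.8]
finger_gap: 46.8
finger_force: 0.0
side [(array([234.6, 159.1]), np.int32(17)), (array([237.9, 174. ]), np.int32(37))]
top [(array([240.5, 191.7]), np.int32(43)), (array([219.5, 196.9]), np.int32(45)), (array([197.4, 198.8]), np.int32(44))]
26 24 [440.2  13.   26. ] [431.   3.  26.] [456.  25.  26.]
71 34 [441.5  13.5  71. ] [434.   2.  71.] [449.  23.  71.]
```

View pics/placed.png

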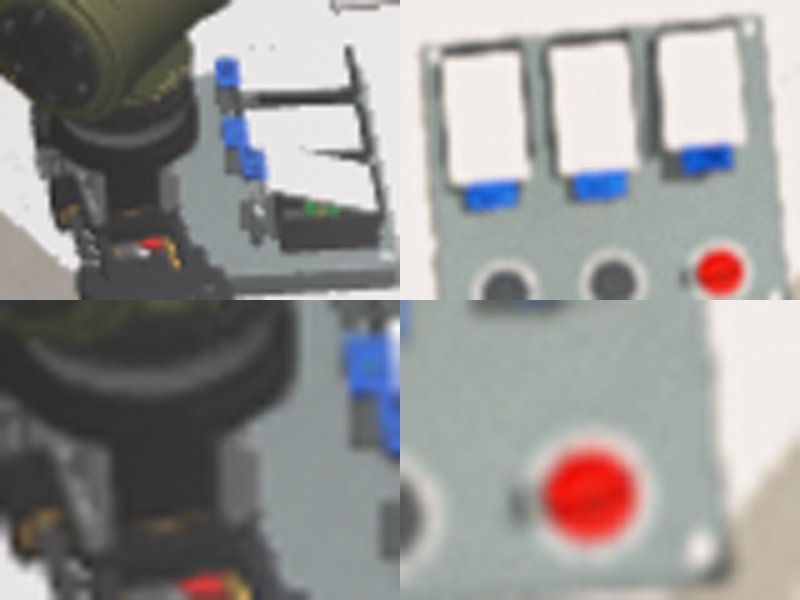

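The top crop shows the flag upright, centred in spot 3's white ring: red at about (591,496), ring at about (592,496). Covers 1 and 2 are shut, cover 3 is open and the robot is clear of everything.

```bash
python3 -c "
from cell import *
print(sign_off())"
```

```text
the job is handed in; nothing more can be done
None
```

I pressed covers 1 and 2 until they clicked, and both stay shut; cover 3 has the worn catch, so I left it open with the red flag standing upright in the middle of its spot, and handed the job in at about 16 s.

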